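Lift a mirror tile with a flat lifter onto its rest

ROBOT

A 6-joint arm with a two-finger parallel gripper is mounted at the origin on the work surface. World frame = base frame: x ahead of the robot, y to its left, z up, the work surface at z = 0. Lengths are in mm, angles in degrees, forces in N, time in s.
With the tool pointing down it reaches from about 350 to 850 mm from the base axis. Payload 8.1 kg.
Tool frame: the origin (TCP) lies midway between the tips of the shut fingers; the grasp point (between the pads) lies 19 mm behind it; z points along the fingers, y is the line along which they close (so a half turn about z gives the same grasp; the last joint's range is limited). The gripper opens to 85 mm and grips with 20 to 120 N. Pads are 22 mm wide; open, the fingers measure 114 mm over their backs; the gripper's body (76 mm by 85 mm) begins 54 mm behind the grasp point. The pads swing forward as they close: fully open they stand 13 mm farther back than shut.
Start: joints at [67.987, 7.471, 85.268, -0, 87.261, -4.893], TCP at [176.602, 573.426, 231.292] pointing down, gripper open.
Joint ranges: [-169.43, 169.43], [-51.17, 129.36], [1.28, 143.12], [-76.62, 256.62], [0, 156.53], [-152.29, 152.29]. Speed limits (degrees/s): [136.94, 136.94, 159.86, 180, 180, 180].

INTERFACE

Orientations are given as [roll, pitch, yaw] about the fixed x, y, z axes, in that order (R = Rz(yaw) Ry(pitch) Rx(roll)).
In Python, from bench import sensors, optics, r gives the robot as it stands.
- The arm moves only by the tool apply_moves, never from a script. Its argument "targets" is a list of rows, each a list of 7 numbers: the shift along the tool's x, y, z in mm, then the turn, a rotation vector about the tool's x, y, z in rad, then the closure, from 0 (fully open) to 1 (shut). In form: [[x, y, z, wx, wy, wz, claw], ...]. A call has 1 to 20 rows; each row shifts and turns the commanded pose from where the row before left it, along the tool's axes as they then stand; what a row does not reach is not made up. A row lasts 1/8 s, in which the tool goes at most 62.5 mm and 10.7 degrees, less where a joint would pass 70% of its speed; a pose out of reach is approached as far as the arm can. A call is refused whole if a number of a shift passes 62.5 or a number of a turn 0.188, either way. A call with a gripper value outside its range is refused whole. The fingers move at their own pace and stop on an object; "force" is the grip in N (left out, the last holds). Time passes only in rows, so rows that do not move let the fingers close. It gives the time, the measured TCP pose, the force, the opening and the grip force at its end, in the units of the state.
- sensors.sense(): the state, without advancing time (a new reading comes with each control period).
- optics.snapshot(name): name is "scene" or "top" or "wrist"; returns the picture (480x640x3 uint8, red, green, blue); there is no depth.
- optics.get_calibration(name): a dict with "camera_matrix" (3x3 intrinsics, pixels), "dist_coeffs" ([k1, k2, p1, p2, k3] as OpenCV has them; the pictures are not rectified), "pose" (4x4, takes a point from camera to world coordinates). Camera axes: x right, y down, z forward; pixel columns grow to the right and rows downward; lengths in mm; the calibration is good to about 2 mm. A picture is of the moment at which its call begins: read the wrist's pose just before it. get_calibration takes no time and is no camera call; for the wrist camera it gives the pose at the moment of the call.
- r.hand_in(): hands the job in; it is judged then, once.
The state is a dict: "time": time; "joint_pos": joint angles; "qd": joint speeds; "joint_efforts": joint torques, N m; "tool_pos": TCP position; "tcp_rot": TCP orientation; "ft_force": force on the tool from outside, world axes, zero at the start; "wrist_torque": the same for the moment, N m; "finger_gap": finger opening in mm; "grip_force": force on a finger pad.
Only numpy, scipy, OpenCV 4.12 (cv2) and the standard library are available. Lean on these libraries where they do the work, as an engineer would, in place of code of your own. Each camera call takes 0.05 s, during which the arm holds its last target. There are 200 camera calls.

TASK

The square mirror tile is on the walnut tray and its glass must not get finger marks: take the flat lifter by its handle, slide its blade under the tile, lift the tile off the tray and lower it on the lifter onto the two rails of the chrome rest, so that it lies level, centred and square with the rails. Then draw the lifter out from under it and put it down flat on the counter, clear of the tray, the rest and the tile. Never touch the tile with the gripper or arm, and leave the ring dish, the rack of flasks and the hair pin box where they are.

Things in the scene. Friction and masses are not known exactly. Their poses are not given: they have to be found in the camera images.
- mirror: Square mirror tile, grey with pale glass on top, 110 x 110 x 8 mm, 170 g, loose, glass up in the left or right half of the tray near the far rim. The lower 4 mm of its sides are bevelled inward (flat underside 94 x 94 mm), so a thin blade finds a gap that opens to 4 mm at the edge. Origin: centre of its underside; z up, x and y along its sides.
- lifter: Flat lifter like a cake server, loose on the counter, 130 g. Steel blade x 0 to 100 mm, 50 wide (y), 2 thick, flat on the counter; from its heel a neck 16 wide rises to a wooden handle at x -85 to -5 mm, 20 wide, from 37 to 63 mm above the blade's underside. Origin: underside of the blade's heel, mid-width; x to the tip, z up.
- lifter_grip (a point): Point to grip in the lifter's wooden handle, at (-30, 0, 50) mm in the lifter's frame: the middle of the handle's height and width. Same axes as the lifter.
- lifter_tip (a point): Middle of the blade's front edge, underside, at (100, 0, 0) mm in the lifter's frame.
- tray: Square walnut tray, fixed, 300 x 300 mm; its floor's top is 8 mm above the counter. A rim 8 mm thick, 24 mm high above the counter, runs along the far side (+x) and both y sides, inner faces at x = +142 and y = +-142 mm; the near side (-x) is open, without rim. Origin: centre of its underside; x to the far rim.
- rest: Chrome mirror rest, fixed: base 100 (x) by 94 (y) by 5 mm with two parallel rails along x, 100 long, 14 thick, flat tops 36 mm above the counter. Rails' inner faces at y = +-33 mm, outer at y = +-47 mm; the channel between is open at both ends (-x faces the robot) and above. Origin: centre of its underside; x along the rails.
- dish: Bystander: round white ceramic ring dish with a cone in the middle, 90 mm across, rim 22 mm and cone 52 mm high, loose in the other half of the tray. Origin: centre of its underside.
- flasks: Bystander: wooden rack (56 x 190 x 40 mm) holding four perfume flasks 92 mm high, standing beyond the tray. Origin: centre of its underside; long side along y.
- pinbox: Bystander: clear hair pin box with its lid on, 114 x 79 x 35 mm, to the right of the rest. Origin: centre of its underside; long side along x.
There are look-alikes about, which are no part of the job. Leave any pink look-alike of the lifter alone. Of the things shaped like the mirror, the grey one is meant.

How it is judged (in metres and radians):
On the way, in this order (a step that is already met when the one before it is completed fails the run):
1. The tile is borne by the lifter, about level, at least 40 mm above the tray's floor (z of mirror in the frame of tray above 0.048 m and contact force between mirror and lifter above 0.4 N and angle between mirror's own z axis and vertical below 0.35 rad), for 0.2 s.
2. The tile, still borne by the lifter, is brought down over the rest to within 20 mm of its rails (contact force between mirror and lifter above 0.2 N and horizontal distance between mirror and rest below 0.04 m and z of mirror in the frame of rest below 0.056 m), for 0.05 s.
At the end, for the whole second after the job is handed in: The tile lies level (3 degrees) on both rails, its centre within 20 mm along and 13 mm across the rails of the rest's centre, square with them within 10 degrees. The lifter lies released and flat on the counter, touching neither tile, rest nor tray. Both are still (x of mirror in the frame of rest between -0.02 and 0.02 m and y of mirror in the frame of rest between -0.013 and 0.013 m and z of mirror in the frame of rest between 0.032 and 0.04 m and angle between each of mirror, lifter's own z axis and vertical below 0.06 rad and (angle between the x axis of mirror and the x axis of rest, either way round below 0.17 rad or angle between the x axis of mirror and the y axis of rest, either way round below 0.17 rad) and contact force between mirror and lifter below 0.05 N and contact force between lifter and rest below 0.05 N and contact force between lifter and tray below 0.05 N and height (world z) of each of lifter, lifter_tip below 0.006 m and linear speed of each of mirror, lifter below 0.02 m/s).
It fails at once if The gripper or arm touches the mirror tile (contact force between any of the fingers, the arm and mirror above 0.5 N).
It fails at once if The ring dish is shifted by more than 20 mm or tipped (distance of dish from where it was at the start of the episode above 0.02 m or angle between dish's own z axis and vertical above 0.3 rad).
It fails at once if The flask rack or the hair pin box is shifted by more than 20 mm (distance of any of flasks, pinbox from where it was at the start of the episode above 0.02 m).
It also fails if it takes over 64 s, if anything falls off the work surface, if the arm or the gripper's body presses on something with over 40 N, if the wrist force passes 120 N, or if a joint passes its speed limit or range.

## Working session

There is one attempt and no reset: what is moved stays moved. The work goes in short steps, Python scripts to look and compute and a tool call to move; the robot and the scene stay as the last step left them, time stands still between calls to the robot, and variables do not carry over. Pictures are saved under pics/ and viewed, at most 10 in all, crops included, and the job is handed in when it is done.

Besides the shell and the picture viewer there is one more tool, called after "Call:" by a JSON object that holds its "api" and its "payload". apply_moves: Moves the arm, as the interface text tells. Its arguments: {"type":"object","properties":{"targets":{"type":"array"},"force":{"type":"number"}},"required":["targets"]}

```bash
mkdir -p pics
python3 - <<'E'
from bench import sensors, optics, r
import cv2
s=sensors.sense();print(s)
for n in ("scene","top"):
    im=optics.snapshot(n);cv2.imwrite(f"pics/{n}0.png",im[:,:,::-1])
    c=optics.get_calibration(n);print(n,c)
E
```

```text
{'time': 0.0, 'joint_pos': array([ 6.79885050e+01,  7.51587394e+00,  8.53292779e+01,  4.86643372e-04,
        8.72634215e+01, -4.89331566e+00]), 'qd': array([-0.06232479, -0.03175601, -0.11252522, -0.06461575,  0.00102644,
        0.00703072]), 'joint_efforts': array([ 2.63189713e-04, -5.69399035e+01, -5.00554240e+01, -2.71670592e-05,
        1.46223427e-02,  1.12706039e-04]), 'tool_pos': array([176.37312204, 572.90390953, 230.23648427]), 'tcp_rot': array([-1.79891864e+02, -9.74565374e-03,  1.62881788e+02]), 'ft_force': array([-0.54302903, -0.2068314 , -0.46386795]), 'wrist_torque': array([ 0.02027668, -0.02111384,  0.03542168]), 'grip_force': 0.0, 'finger_gap': 85.67604524336464}
scene {'camera_matrix': array([[485.09272531,   0.        , 320.24220611],
       [  0.        , 485.09272531, 237.33498944],
       [  0.        ,   0.        ,   1.        ]]), 'dist_coeffs': array([-0.05121651,  0.        ,  0.        ,  0.        ,  0.        ]), 'pose': array([[ 2.89859545e-01,  7.12975548e-01, -6.38472639e-01,
         1.27909056e+03],
       [ 9.57026202e-01, -2.22246443e-01,  1.86299135e-01,
        -2.61038163e+02],
       [-9.07154542e-03, -6.65035628e-01, -7.46756534e-01,
         8.33125366e+02],
       [ 0.00000000e+00,  0.00000000e+00,  0.00000000e+00,
         1.00000000e+00]])}
top {'camera_matrix': array([[496.38092464,   0.        , 311.48376094],
       [  0.        , 496.38092464, 237.78480861],
       [  0.        ,   0.        ,   1.        ]]), 'dist_coeffs': array([-0.07678212,  0.        ,  0.        ,  0.        ,  0.        ]), 'pose': array([[ 1.00563615e-01, -9.73152214e-01,  2.07030742e-01,
         3.73651368e+02],
       [-9.94929323e-01, -9.86995924e-02,  1.93399421e-02,
        -8.81313603e+01],
       [ 1.61314241e-03, -2.07925850e-01, -9.78143261e-01,
         1.20993701e+03],
       [ 0.00000000e+00,  0.00000000e+00,  0.00000000e+00,
         1.00000000e+00]])}
```

View pics/top0.png

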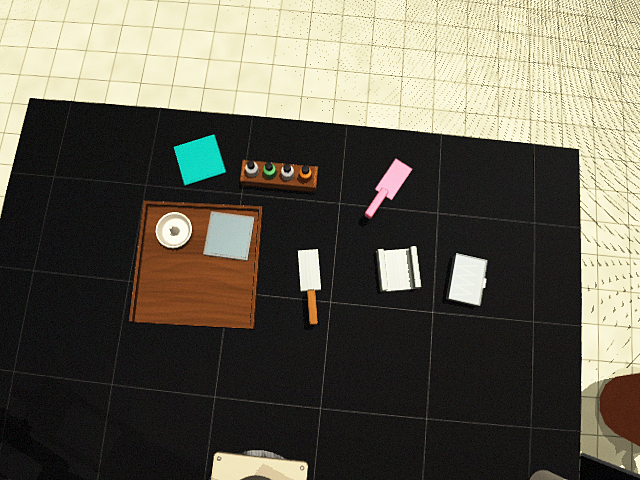

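View pics/scene0.png

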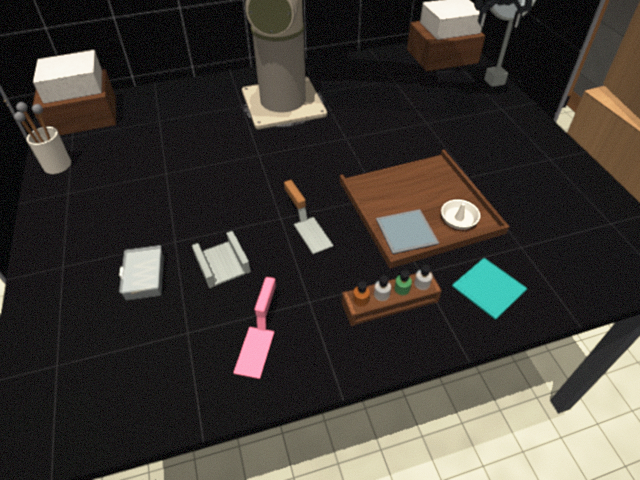

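The top view shows the tray at px (130–262, 202–328) with the mirror at about (229,236) and the dish at (174,230). The lifter is at (309,287), the rest at (399,269), the pin box at (467,279), and the flasks at (280,174). The scene view agrees. I'll enlarge the crops to read corners.

Run:
```python
import cv2
im=cv2.imread("pics/top0.png")
a=cv2.resize(im[195:335,120:270],None,fx=4,fy=4,interpolation=cv2.INTER_CUBIC)
cv2.imwrite("pics/ca.png",a)
b=cv2.resize(im[235:335,285:435],None,fx=5,fy=5,interpolation=cv2.INTER_CUBIC)
cv2.imwrite("pics/cb.png",b)
```

```text
(no output)
```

View pics/ca.png

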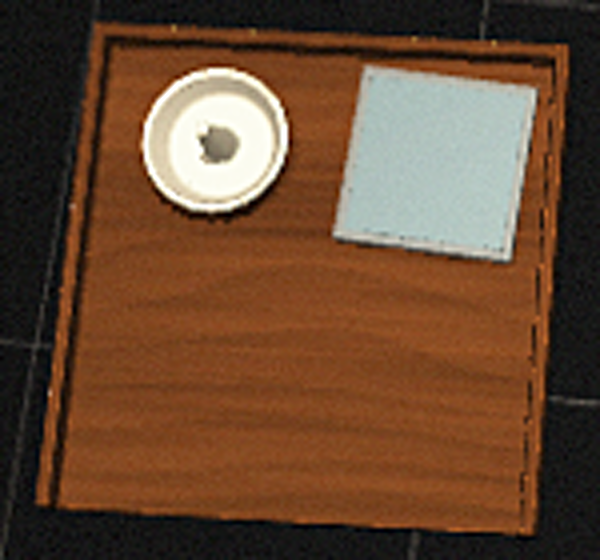

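View pics/cb.png

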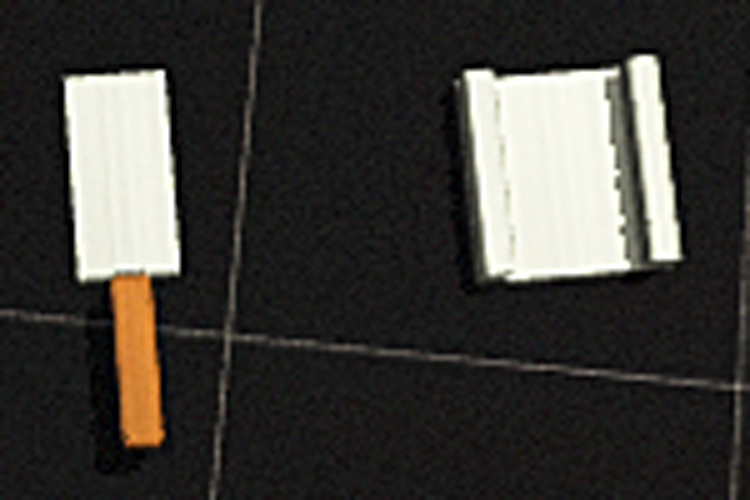

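The crops give the corners. Mirror: (366,66), (537,89), (511,262), (334,239). Tray, rest and lifter corners are readable too, so I'll fit poses to the known sizes.

```bash
cat > h.py <<'E'
import numpy as np, cv2
from scipy.optimize import least_squares
from bench import optics, sensors
def proj(c,P):
    T=np.linalg.inv(c["pose"]); p=(np.c_[np.array(P,float),np.ones(len(P))]@T.T)[:,:3]
    return cv2.projectPoints(p,np.zeros(3),np.zeros(3),c["camera_matrix"],c["dist_coeffs"])[0][:,0]
def fit(c,px,model,x0,z0=0):
    "planar pose x,y,yaw(deg)"
    m=np.array(model,float); px=np.array(px,float)
    def w(v):
        a=np.radians(v[2]); R=np.array([[np.cos(a),-np.sin(a)],[np.sin(a),np.cos(a)]])
        return np.c_[m[:,:2]@R.T+v[:2], m[:,2]+z0]
    s=least_squares(lambda v:(proj(c,w(v))-px).ravel(),x0,x_scale=[100,100,10])
    return s.x.round(1), np.abs(s.fun).reshape(-1,2).max(1).round(1)
E
python3 - <<'E'
from h import *
c=optics.get_calibration("top")
A=lambda l:(np.array(l)+.5)/4-.5+[120,195]
B=lambda l:(np.array(l)+.5)/5-.5+[285,235]
sq=lambda a,b,z:[[a,b,z],[a,-b,z],[-a,-b,z],[-a,b,z]]
print("mirror",fit(c,A([[366,66],[537,89],[511,262],[334,239]]),sq(55,55,16),[550,0,0]))
print("tray",fit(c,A([[95,24],[568,45],[535,533],[38,505]]),sq(150,150,24),[500,50,0]))
print("rest",fit(c,B([[463,70],[657,55],[683,260],[487,281]]),sq(50,47,36),[500,-250,0]))
L=[[100,25,2],[100,-25,2],[0,-25,2],[0,25,2],[-85,10,63],[-85,-10,63],[-5,10,63],[-5,-10,63]]
print("lifter",fit(c,B([[64,75],[164,70],[181,273],[79,280],[125,446],[163,444],[112,276],[148,274]]),L,[480,-80,0]))
print("dish",fit(c,A([[142,140],[290,140],[215,67],[212,214]]),[[0,45,22],[0,-45,22],[45,0,22],[-45,0,22]],[550,100,0]))
E
```

```text
Traceback (most recent call last):
  File "h.py", line 13, in fit
    s=least_squares(lambda v:(proj(c,w(v))-px).ravel(),x0,x_scale=[100,100,10])
  File "h.py", line 13, in <lambda>
    s=least_squares(lambda v:(proj(c,w(v))-px).ravel(),x0,x_scale=[100,100,10])
                              ~~~~^^^^^^^^
  File "h.py", line 6, in proj
    return cv2.projectPoints(p,np.zeros(3),np.zeros(3),c["camera_matrix"],c["dist_coeffs"])[0][:,0]
           ~~~~~~~~~~~~~~~~~^^^^^^^^^^^^^^^^^^^^^^^^^^^^^^^^^^^^^^^^^^^^^^^^^^^^^^^^^^^^^^^
cv2.error: OpenCV(4.12.0) /io/opencv/modules/calib3d/src/calibration_base.cpp:1490: error: (-215:Assertion failed) npoints >= 0 && (depth == CV_32F || depth == CV_64F) in function 'projectPoints'
```

```bash
sed -i 's/projectPoints(p,/projectPoints(np.ascontiguousarray(p),/' h.py
cat > m1.py <<'E'
from h import *
c=optics.get_calibration("top")
A=lambda l:(np.array(l)+.5)/4-.5+[120,195]
B=lambda l:(np.array(l)+.5)/5-.5+[285,235]
sq=lambda a,b,z:[[a,b,z],[a,-b,z],[-a,-b,z],[-a,b,z]]
print("mirror",fit(c,A([[366,66],[537,89],[511,262],[334,239]]),sq(55,55,16),[550,0,0]))
print("tray",fit(c,A([[95,24],[568,45],[535,533],[38,505]]),sq(150,150,24),[500,50,0]))
print("rest",fit(c,B([[463,70],[657,55],[683,260],[487,281]]),sq(50,47,36),[500,-250,0]))
L=[[100,25,2],[100,-25,2],[0,-25,2],[0,25,2],[-85,10,63],[-85,-10,63],[-5,10,63],[-5,-10,63]]
print("lifter",fit(c,B([[64,75],[164,70],[181,273],[79,280],[125,446],[163,444],[112,276],[148,274]]),L,[480,-80,0]))
print("dish",fit(c,A([[142,140],[290,140],[215,67],[212,214]]),[[0,45,22],[0,-45,22],[45,0,22],[-45,0,22]],[550,100,0]))
E
python3 m1.py
```

```text
mirror (array([611.7, 138.9,  -1.7]), array([0.3, 0.4, 0.1, 0.1]))
tray (array([535.9, 207. ,   3.1]), array([0.4, 0.5, 0.2, 0.4]))
rest (array([ 570.3, -281.1,   10.8]), array([0.4, 0.2, 0.1, 0.5]))
lifter (array([500.4, -74.9,  10.1]), array([0.6, 0.1, 0.3, 0.1, 0.6, 0.5, 0.6, 0.8]))
dish (array([611.1, 276.9,   6.9]), array([0.3, 0.8, 0.6, 0.6]))
```

Poses fit with residuals below 1 px and match the expected sizes. Next I'll travel above the lifter handle and turn to its heading.

Call:
{"api": "apply_moves", "payload": {"targets": [[-36.4, -41.3, 2.3, 0, 0, 0, 0], [-36.4, -41.3, 2.3, 0, 0, 0, 0], [-36.4, -41.3, 2.3, 0, 0, 0, 0], [-36.4, -41.3, 2.3, 0, 0, 0, 0], [-36.4, -41.3, 2.3, 0, 0, 0, 0], [-36.4, -41.3, 2.3, 0, 0, 0, 0], [-36.4, -41.3, 2.3, 0, 0, 0, 0], [-36.4, -41.3, 2.3, 0, 0, 0, 0], [-36.4, -41.3, 2.3, 0, 0, 0, 0], [-36.4, -41.3, 2.3, 0, 0, 0, 0], [-36.4, -41.3, 2.3, 0, 0, 0, 0], [-36.4, -41.3, 2.3, 0, 0, 0, 0], [-36.4, -41.3, 2.3, 0, 0, 0, 0], [0, 0, 0, 0, 0, 0.178, 0], [0, 0, 0, 0, 0, 0.178, 0], [0, 0, 0, 0, 0, 0.178, 0], [0, 0, 0, 0, 0, 0.178, 0], [0, 0, 0, 0, 0, 0.178, 0]]}}

```text
time: 2.35
tool_pos: [470.4, -78.9, 200.9]
tcp_rot: [-180.0, -0.0, 111.5]
ft_force: [-0.1, -0.7, -0.3]
finger_gap: 85.4
grip_force: 0.0
```

Call:
{"api": "apply_moves", "payload": {"targets": [[0, 0, 0, 0, 0, 0.178, 0], [0, 0, 0, 0, 0, 0.178, 0], [0, 0, 0, 0, 0, 0.178, 0], [0, 0, 0, 0, 0, 0.178, 0], [0, 0, 0, 0, 0, 0.178, 0], [0, 0, 0, 0, 0, 0.178, 0], [0, 0, 0, 0, 0, 0.178, 0], [0, 0, 0, 0, 0, 0.178, 0], [0, 0, 0, 0, 0, 0.178, 0], [0, 0, 0, 0, 0, 0.178, 0], [0, 0, 0, 0, 0, 0, 0], [0, 0, 0, 0, 0, 0, 0]]}}

```text
time: 3.85
tool_pos: [470.6, -79.0, 201.2]
tcp_rot: [-180.0, 0.0, 10.1]
ft_force: [0.1, 0.5, 0.0]
finger_gap: 85.3
grip_force: 0.0
```

```bash
cat >> h.py <<'E'
from scipy.spatial.transform import Rotation as Ro
def go(pos,rpy,show=True):
    "tool-frame shift and turn from the measured pose to a target TCP pose"
    s=sensors.sense(); R0=Ro.from_euler("xyz",s["tcp_rot"],degrees=True); R1=Ro.from_euler("xyz",rpy,degrees=True)
    print("t",round(s["time"],2),"at",s["tool_pos"].round(1),s["tcp_rot"].round(2),"F",s["ft_force"].round(1),"gap",round(s["finger_gap"],1),
     "| shift",R0.inv().apply(np.array(pos)-s["tool_pos"]).round(1),"turn",(R0.inv()*R1).as_rotvec().round(3))
E
python3 - <<'E'
from h import *
go([470.9,-80.2,31],[180,0,10.1])
c=optics.get_calibration("wrist")
im=optics.snapshot("wrist");cv2.imwrite("pics/w1.png",im[:,:,::-1])
a=np.radians(10.1);L=np.array([[100,25,2],[100,-25,2],[0,-25,2],[0,25,2],[-85,10,63],[-85,-10,63]],float)
W=L.copy();W[:,0]=500.4+L[:,0]*np.cos(a)-L[:,1]*np.sin(a);W[:,1]=-74.9+L[:,0]*np.sin(a)+L[:,1]*np.cos(a)
print(proj(c,W).round(1).tolist())
E
```

```text
t 3.85 at [470.6 -79.  201.2] [-1.7999e+02  2.0000e-02  1.0130e+01] F [0.1 0.5 0. ] gap 85.3 | shift [1.000e-01 1.300e+00 1.702e+02] turn [-0.     0.     0.001]
[[288.5, 58.6], [345.6, 58.6], [343.3, 172.4], [290.8, 172.5], [305.6, 281.7], [328.7, 281.7]]
```

View pics/w1.png

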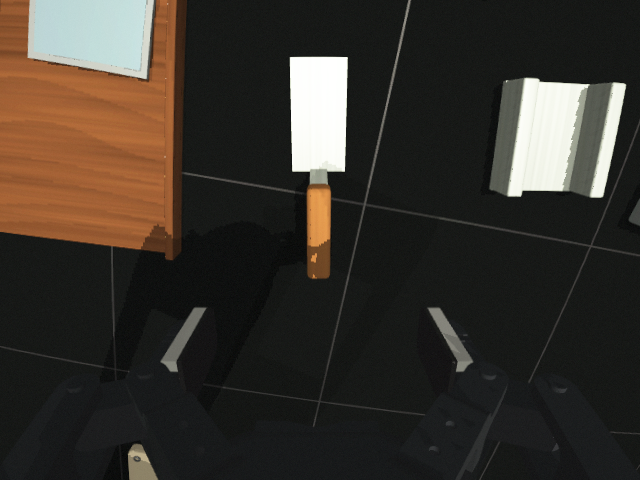

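The wrist view shows the lifter centred ahead: blade corners (290,57), (348,57), (345,171), (291,171), within 2 px of prediction. I'll descend and grip.

Call:
{"api": "apply_moves", "payload": {"targets": [[1, 1.5, 40, 0, 0, 0, 0], [0, 0, 40, 0, 0, 0, 0], [0, 0, 40, 0, 0, 0, 0], [0, 0, 30, 0, 0, 0, 0], [0, 0, 20, 0, 0, 0, 0.2], [0, 0, 0, 0, 0, 0, 0.6], [0, 0, 0, 0, 0, 0, 1], [0, 0, 0, 0, 0, 0, 1], [0, 0, 0, 0, 0, 0, 1], [0, 0, 0, 0, 0, 0, 1], [0, 0, 0, 0, 0, 0, 1]], "force": 100}}

```text
time: 5.28
tool_pos: [473.2, -80.6, 32.9]
tcp_rot: [179.9, -0.1, 9.9]
ft_force: [-1.6, 1.2, 6.4]
finger_gap: 18.3
grip_force: 97.7
```

Call:
{"api": "apply_moves", "payload": {"targets": [[0, 0, -15, 0, 0, 0, 1], [0, 0, -25, 0, 0, 0, 1], [0, 0, -30, 0, 0, 0, 1], [-5.1, -46.7, 0, 0, 0, 0, 1], [-5.1, -46.7, 0, 0, 0, 0, 1], [-5.1, -46.7, 0, 0, 0, 0, 1], [-5.1, -46.7, 0, 0, 0, 0, 1], [-5.1, -46.7, 0, 0, 0, 0, 1], [0, 0, 0, 0, 0, 0.1, 1], [0, 0, 0, 0, 0, 0.1, 1], [0, 0, 0, 0, 0, 0, 1], [0, 0, 0, 0, 0, 0, 1]]}}

```text
time: 6.78
tool_pos: [406.9, 145.3, 101.9]
tcp_rot: [-180.0, -0.0, -1.4]
ft_force: [0.1, 0.6, -1.8]
finger_gap: 18.6
grip_force: 98.2
```

Run:
```python
from h import *
go([408,145,41.5],[180,0,-1.7])
c=optics.get_calibration("wrist");print(c["pose"].round(3).tolist())
im=optics.snapshot("wrist");cv2.imwrite("pics/w2.png",cv2.resize(im[:300,160:560,::-1],None,fx=2,fy=2,interpolation=cv2.INTER_CUBIC))
```

```text
t 6.78 at [406.9 145.3 101.9] [-1.7999e+02 -3.0000e-02 -1.4500e+00] F [ 0.1  0.6 -1.8] gap 18.6 | shift [ 1.   0.2 60.4] turn [-0.    -0.001  0.004]
[[-0.026, -0.946, -0.323, 488.205], [-1.0, 0.025, 0.008, 142.318], [0.001, 0.323, -0.946, 244.248], [0.0, 0.0, 0.0, 1.0]]
```

View pics/w2.png

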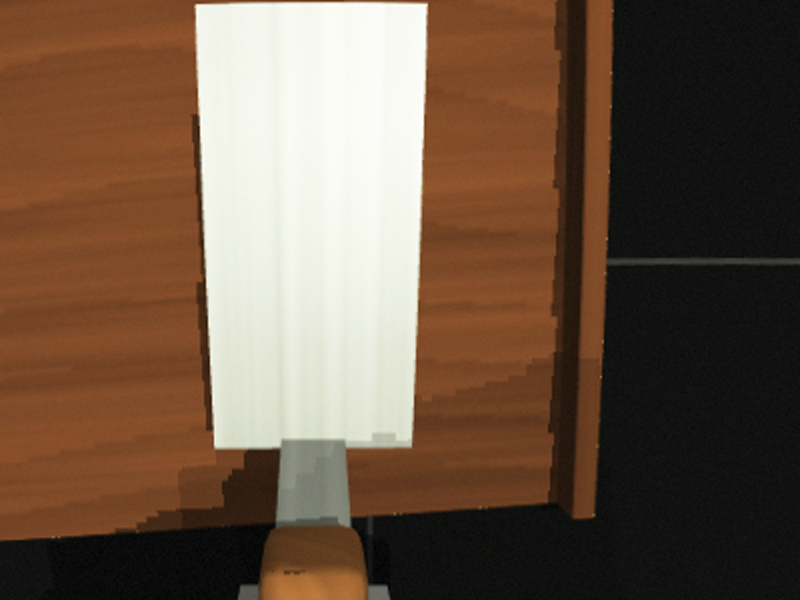

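The view shows the held blade with corners at crop (195,4), (428,3), (412,447), (215,448), square to the tool. I'll fit the blade's full pose relative to the TCP.

```bash
cat >> h.py <<'E'
def pose6(c,px,model):
    "full pose via solvePnP; returns world pos, rpy of object"
    ok,rv,tv=cv2.solvePnP(np.array(model,float),np.array(px,float),c["camera_matrix"],c["dist_coeffs"],flags=cv2.SOLVEPNP_ITERATIVE)
    R=c["pose"][:3,:3]@cv2.Rodrigues(rv)[0]; p=c["pose"][:3,:3]@tv[:,0]+c["pose"][:3,3]
    return p.round(1),Ro.from_matrix(R).as_euler("xyz",degrees=True).round(2)
E
python3 - <<'E'
from h import *
c=optics.get_calibration("wrist")
px=(np.array([[195,4],[428,3],[412,447],[215,448]])+.5)/2-.5+[160,0]
print(pose6(c,px,[[100,25,2],[100,-25,2],[0,-25,2],[0,25,2]]))
E
```

```text
(array([436.3, 143.4,  67.8]), array([ 0.1 , -0.59, -1.28]))
```

Call:
{"api": "apply_moves", "payload": {"targets": [[0, 0, 20, 0, -0.02, 0.005, 1], [0, 0, 20, 0, 0, 0, 1], [0, 0, 13, 0, 0, 0, 1], [0, 0, 0, 0, 0, 0, 1], [0, 0, 0, 0, 0, 0, 1]]}}

```text
time: 7.45
tool_pos: [406.6, 145.5, 49.1]
tcp_rot: [-180.0, 1.1, -1.8]
ft_force: [0.4, 0.3, -0.3]
finger_gap: 18.3
grip_force: 98.1
```

Call:
{"api": "apply_moves", "payload": {"targets": [[0, 0, 2, 0, 0, 0, 1], [0, 0, 1.5, 0, 0, 0, 1], [0, 0, 0, 0, 0, 0, 1]]}}

```text
time: 7.82
tool_pos: [406.0, 145.4, 45.0]
tcp_rot: [180.0, 1.1, -1.8]
ft_force: [0.4, 1.2, -1.1]
finger_gap: 18.5
grip_force: 98.1
```

Call:
{"api": "apply_moves", "payload": {"targets": [[0, 0, 1, 0, 0, 0, 1], [0, 0, 0, 0, 0, 0, 1]]}}

```text
time: 8.07
tool_pos: [406.1, 145.4, 43.9]
tcp_rot: [180.0, 1.1, -1.8]
ft_force: [0.8, -0.4, -0.5]
finger_gap: 18.5
grip_force: 98.0
```

Call:
{"api": "apply_moves", "payload": {"targets": [[0, 0, 1, 0, 0, 0, 1], [0, 0, 0, 0, 0, 0, 1]]}}

```text
time: 8.32
tool_pos: [406.2, 145.4, 43.2]
tcp_rot: [-180.0, 1.1, -1.8]
ft_force: [-1.9, 0.4, 3.8]
finger_gap: 18.3
grip_force: 98.7
```

Contact with the floor is felt at 3.8 N. Now I'll advance slowly under the tile.

Call:
{"api": "apply_moves", "payload": {"targets": [[5, 0, -0.5, 0, 0, 0, 1], [5, 0, -0.1, 0, 0, 0, 1], [5, 0, -0.1, 0, 0, 0, 1], [4, 0, -0.1, 0, 0, 0, 1], [4, 0, -0.1, 0, 0, 0, 1], [4, 0, -0.1, 0, 0, 0, 1], [4, 0, -0.1, 0, 0, 0, 1], [4, 0, -0.1, 0, 0, 0, 1], [4, 0, -0.1, 0, 0, 0, 1], [4, 0, -0.1, 0, 0, 0, 1]]}}

```text
time: 9.57
tool_pos: [449.0, 143.9, 43.3]
tcp_rot: [180.0, 1.2, -1.8]
ft_force: [-5.8, -0.8, 4.1]
finger_gap: 19.1
grip_force: 98.8
```

Call:
{"api": "apply_moves", "payload": {"targets": [[4, 0, -0.1, 0, 0, 0, 1], [4, 0, -0.1, 0, 0, 0, 1], [4, 0, -0.1, 0, 0, 0, 1], [4, 0, -0.1, 0, 0, 0, 1], [4, 0, -0.1, 0, 0, 0, 1]]}}

```text
time: 10.2
tool_pos: [469.2, 143.3, 43.5]
tcp_rot: [180.0, 1.2, -1.8]
ft_force: [-1.1, 1.1, 1.4]
finger_gap: 18.4
grip_force: 98.7
```

Run:
```python
from h import *
go([518,142,43],[180,0,-1.7])
im=optics.snapshot("wrist");cv2.imwrite("pics/w3.png",im[:,:,::-1])
```

```text
t 10.2 at [469.2 143.3  43.5] [180.     1.15  -1.84] F [-1.1  1.1  1.4] gap 18.4 | shift [48.8 -0.2 -0.5] turn [ 0.     0.02  -0.003]
```

View pics/w3.png

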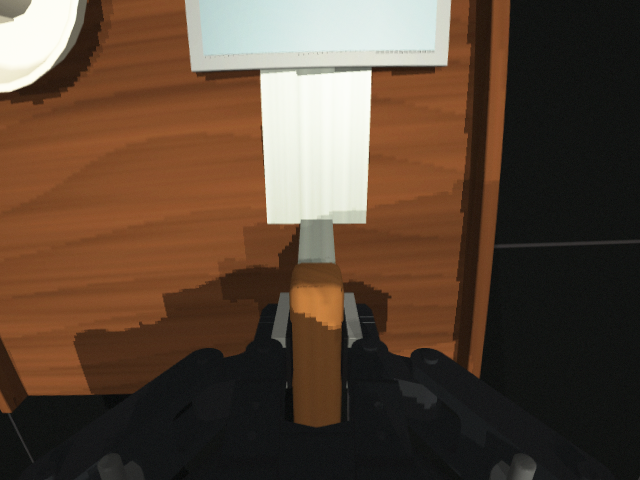

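The blade is under the tile: its near edge is at row 68 (columns 192–448), the heel is at row 222, and it is well centred. I'll continue.

Call:
{"api": "apply_moves", "payload": {"targets": [[4, 0, -0.1, 0, 0, 0, 1], [4, 0, -0.1, 0, 0, 0, 1], [4, 0, -0.1, 0, 0, 0, 1], [4, 0, -0.1, 0, 0, 0, 1], [4, 0, -0.1, 0, 0, 0, 1], [4, 0, -0.1, 0, 0, 0, 1], [4, 0, -0.1, 0, 0, 0, 1], [4, 0, -0.1, 0, 0, 0, 1], [4, 0, -0.1, 0, 0, 0, 1], [4, 0, -0.1, 0, 0, 0, 1], [4, 0, -0.1, 0, 0, 0, 1], [0, 0, 0, 0, 0, 0, 1]]}}

```text
time: 11.75
tool_pos: [513.6, 141.9, 43.8]
tcp_rot: [-180.0, 1.1, -1.8]
ft_force: [-1.0, 0.5, -1.4]
finger_gap: 18.8
grip_force: 98.1
```

Run:
```python
from h import *
go([518,142,43],[180,0,-1.7])
im=optics.snapshot("wrist");cv2.imwrite("pics/w4.png",im[:,:,::-1])
```

```text
t 11.75 at [513.6 141.9  43.8] [-180.      1.09   -1.85] F [-1.   0.5 -1.4] gap 18.8 | shift [ 4.4 -0.2  0.7] turn [-0.     0.019 -0.003]
```

View pics/w4.png

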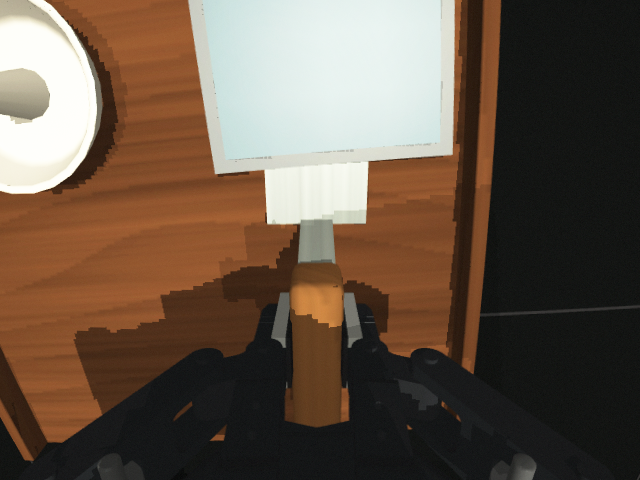

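The tile is now squared against the far rim, about 4.9° to the blade, with its near edge at rows 173–154 and about 28 mm from the heel. I'll go 20 mm further in, then lift.

Call:
{"api": "apply_moves", "payload": {"targets": [[4, 0, -0.1, 0, 0, 0, 1], [4, 0, -0.1, 0, 0, 0, 1], [4, 0, -0.1, 0, 0, 0, 1], [4, 0, -0.1, 0, 0, 0, 1], [4, 0, -0.1, 0, 0, 0, 1], [0, 0, 0, 0, 0, 0, 1]]}}

```text
time: 12.55
tool_pos: [533.7, 141.2, 43.9]
tcp_rot: [-180.0, 1.1, -1.9]
ft_force: [2.3, 0.6, -1.3]
finger_gap: 18.4
grip_force: 98.3
```

Call:
{"api": "apply_moves", "payload": {"targets": [[0, 0, -1, 0, 0.01, 0, 1], [0, 0, -2, 0, 0.01, 0, 1], [0, 0, -3, 0, 0.01, 0, 1], [0, 0, -4, 0, 0, 0, 1], [0, 0, -5, 0, 0, 0, 1], [0, 0, -5, 0, 0, 0, 1], [0, 0, -6, 0, 0, 0, 1], [0, 0, -6, 0, 0, 0, 1], [0, 0, -6, 0, 0, 0, 1], [0, 0, -6, 0, 0, 0, 1], [0, 0, -6, 0, 0, 0, 1], [0, 0, -6, 0, 0, 0, 1], [0, 0, -6, 0, 0, 0, 1], [0, 0, -6, 0, 0, 0, 1], [0, 0, -5, 0, 0, 0, 1], [0, 0, -3, 0, 0, 0, 1], [0, 0, 0, 0, 0, 0, 1]]}}

```text
time: 14.68
tool_pos: [532.5, 141.3, 120.1]
tcp_rot: [-180.0, -0.6, -1.8]
ft_force: [-0.3, -0.1, -3.5]
finger_gap: 18.3
grip_force: 97.8
```

Run:
```python
from h import *
go([518,142,43],[180,0,-1.7])
im=optics.snapshot("wrist");cv2.imwrite("pics/w5.png",im[:,:,::-1])
```

```text
t 14.68 at [532.5 141.3 120.1] [-180.     -0.6    -1.84] F [-0.3 -0.1 -3.5] gap 18.3 | shift [-15.3  -0.2  77. ] turn [ 0.    -0.01  -0.002]
```

View pics/w5.png

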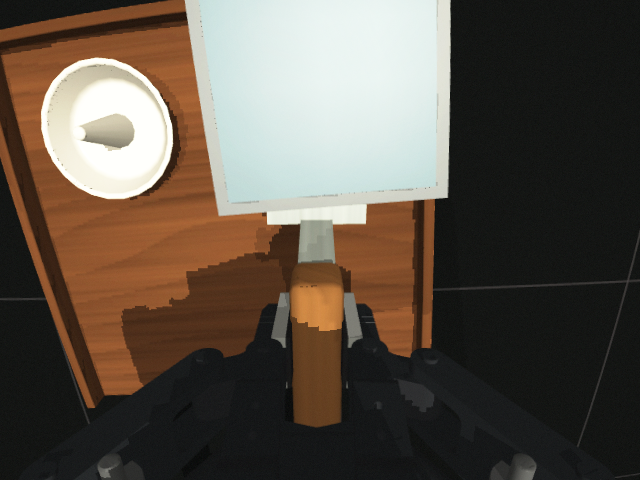

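The tile is borne on the lifter: near corners at (218,215) and (447,197), heel at row 223. Next I'll compute the tile's pose relative to the TCP.

```bash
cat >> h.py <<'E'
def ray(c,px,z):
    u=cv2.undistortPoints(np.array(px,float).reshape(-1,1,2),c["camera_matrix"],c["dist_coeffs"])[:,0]
    d=np.c_[u,np.ones(len(u))]@c["pose"][:3,:3].T; o=c["pose"][:3,3]
    return o+d*((z-o[2])/d[:,2])[:,None]
E
python3 - <<'E'
from h import *
c=optics.get_calibration("wrist"); s=sensors.sense(); t=s["tool_pos"]; yaw=s["tcp_rot"][2]
H=ray(c,[[267,223],[367,223]],t[2]-33.5+2); print("heel",H.round(1),np.linalg.norm(H[0]-H[1]))
P=ray(c,[[218,215],[447,197]],t[2]-33.5+10); e=P[0]-P[1]; L=np.linalg.norm(e); a=np.degrees(np.arctan2(-e[0],e[1]))
n=np.array([np.cos(np.radians(a)),np.sin(np.radians(a))]); C=P.mean(0)[:2]+55*n
print("edge",P.round(1),L,"yaw",a,"C",C)
b=np.radians(yaw);R=np.array([[np.cos(b),np.sin(b)],[-np.sin(b),np.cos(b)]])
off=R@(C-t[:2]);print("C in lifter axes from TCP",off,"rel yaw",a-yaw)
def target(rest,ry,ly):
    b=np.radians(ly);Q=np.array([[np.cos(b),-np.sin(b)],[np.sin(b),np.cos(b)]]); return np.array(rest)-Q@off
ly=10.8-3.5
print(target([570.3,-281.1],10.8,ly)); T=target([570.3,-281.1],10.8,ly)
go([*T,120],[180,0,ly])
E
```

```text
heel [[563.2 164.4  88.3]
 [561.5 113.6  88.3]] 50.78402945589025
edge [[570.3 186.6  96.3]
 [575.5  76.5  96.3]] 110.25727428111433 yaw 2.726780942100248 C [627.81648303 134.16087055]
C in lifter axes from TCP [95.70644711 -4.07354314] rel yaw 4.571910056104102
[ 474.85170383 -289.22037744]
t 14.72 at [532.3 141.3 119.8] [180.    -0.57  -1.85] F [-0.8  0.  -2.4] gap 18.5 | shift [-43.5 432.2  -0.6] turn [ 0.001 -0.01  -0.16 ]
```

Call:
{"api": "apply_moves", "payload": {"targets": [[-5, 0, 0, 0, 0, 0, 1], [-10, 0, 0, 0, 0, 0, 1], [-13.5, 0, 0, 0, 0, 0, 1], [-10, 0, 0, 0, 0, 0, 1], [-5, 0, 0, 0, 0, 0, 1], [0, 8, 0, 0, 0, 0, 1], [0, 16, 0, 0, 0, 0, 1], [0, 24, 0, 0, 0, 0, 1], [0, 24, 0, 0, 0, 0, 1], [0, 24, 0, 0, 0, 0, 1], [0, 24, 0, 0, 0, 0, 1], [0, 24, 0, 0, 0, 0, 1], [0, 24, 0, 0, 0, 0, 1], [0, 24, 0, 0, 0, 0, 1], [0, 24, 0, 0, 0, 0, 1], [0, 24, 0, 0, 0, 0, 1], [0, 24, 0, 0, 0, 0, 1], [0, 24, 0, 0, 0, 0, 1]]}}

```text
time: 16.98
tool_pos: [479.1, -147.2, 119.5]
tcp_rot: [180.0, -0.6, -1.9]
ft_force: [0.8, 0.0, -3.9]
finger_gap: 18.8
grip_force: 97.9
```

Call:
{"api": "apply_moves", "payload": {"targets": [[0, 24, 0, 0, 0, 0, 1], [0, 24, 0, 0, 0, 0, 1], [0, 24, 0, 0, 0, 0, 1], [0, 24, 0, 0, 0, 0, 1], [0, 16, 0, 0, 0, 0, 1], [0, 16, 0, 0, 0, 0, 1], [0, 8, 0, 0, 0, 0, 1], [0, 4, 0, 0, 0, 0, 1], [0, 0, 0, 0, 0, -0.02, 1], [0, 0, 0, 0, 0, -0.035, 1], [0, 0, 0, 0, 0, -0.04, 1], [0, 0, 0, 0, 0, -0.04, 1], [0, 0, 0, 0, 0, -0.025, 1], [0, 0, 0, 0, 0, 0, 1], [0, 0, 0, 0, 0, 0, 1]]}}

```text
time: 18.85
tool_pos: [475.1, -285.0, 119.5]
tcp_rot: [179.9, -0.6, 7.3]
ft_force: [0.3, -0.2, -2.7]
finger_gap: 18.6
grip_force: 97.9
```

Run:
```python
from h import *
go([474.9,-289.2,90],[180,0,7.3])
a=optics.snapshot("wrist");b=optics.snapshot("top")
cv2.imwrite("pics/w6f.png",a[:,:,::-1]);cv2.imwrite("pics/t6f.png",b[:,:,::-1])
a=cv2.resize(a,(400,300));b=cv2.resize(b[200:350,300:500],(400,300))
cv2.imwrite("pics/w6.png",np.hstack([a,b])[:,:,::-1])
```

```text
t 18.85 at [ 475.1 -285.   119.5] [179.9   -0.57   7.32] F [ 0.3 -0.2 -2.7] gap 18.6 | shift [-1.   4.1 29.5] turn [ 0.002 -0.01   0.   ]
```

View pics/w6.png

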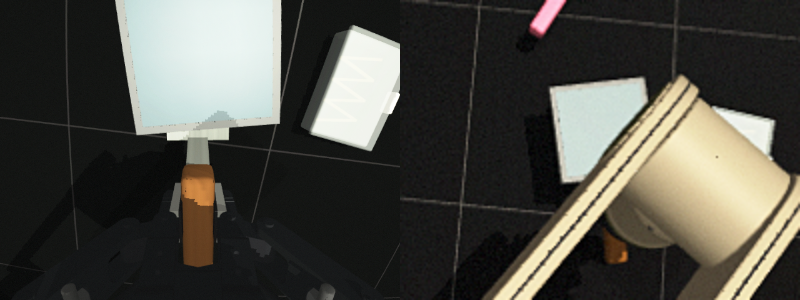

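Nothing has slipped on the blade: near corners still at about (219,214) and (448,197). I'll align over the rest with a 2° and 3 mm bias so the blade clears the channel, then lower.

Call:
{"api": "apply_moves", "payload": {"targets": [[-0.3, 3, 0, 0, 0, -0.01, 1], [-0.3, 4, 0, 0, 0, -0.01, 1], [0, 2.7, 3, 0, 0, -0.006, 1], [0, 0, 6, 0, 0, 0, 1], [0, 0, 8, 0, 0, 0, 1], [0, 0, 8, 0, 0, 0, 1], [0, 0, 7, 0, 0, 0, 1], [0, 0, 4, 0, 0, 0, 1], [0, 0, 3, 0, 0, 0, 1], [0, 0, 0, 0, 0, 0, 1], [0, 0, 0, 0, 0, 0, 1]]}}

```text
time: 20.32
tool_pos: [476.3, -294.9, 80.7]
tcp_rot: [179.9, -0.6, 8.8]
ft_force: [-1.3, -0.1, -3.1]
finger_gap: 18.3
grip_force: 97.9
```

Run:
```python
from h import *
go([475.7,-294.7,56],[180,0,8.8])
a=optics.snapshot("scene")
cv2.imwrite("pics/s7.png",cv2.resize(a[170:320,130:330],(800,600),interpolation=cv2.INTER_CUBIC)[:,:,::-1])
```

```text
t 20.32 at [ 476.3 -294.9   80.7] [179.87  -0.58   8.81] F [-1.3 -0.1 -3.1] gap 18.3 | shift [-0.9 -0.4 24.7] turn [ 0.002 -0.01   0.   ]
```

View pics/s7.png

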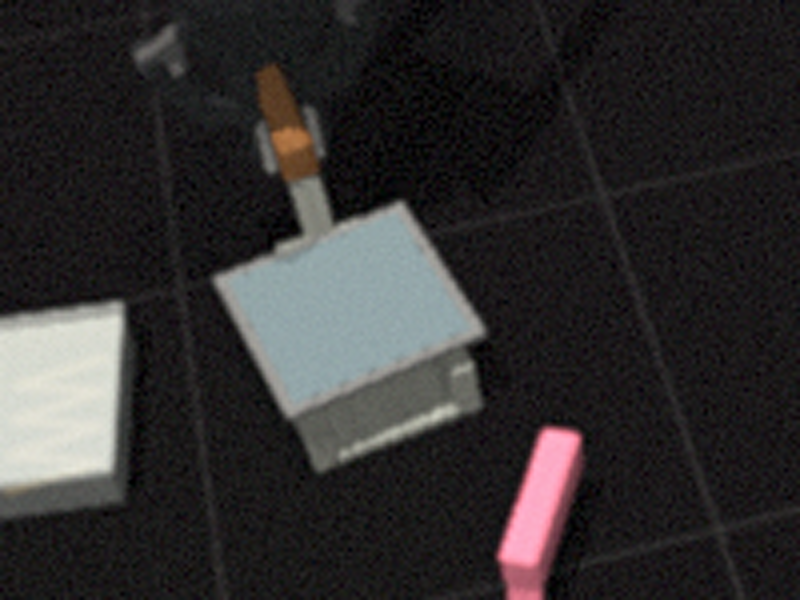

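That picture shows the tile above the rest, centred and nearly square. It was my 11th viewed picture, one over the limit of 10 — I miscounted — so I won't view any more and will work from numbers only. Lowering.

Call:
{"api": "apply_moves", "payload": {"targets": [[0, 0, 4, 0, 0, 0, 1], [0, 0, 3, 0, 0, 0, 1], [0, 0, 2, 0, 0, 0, 1], [0, 0, 2, 0, 0, 0, 1], [0, 0, 1.5, 0, 0, 0, 1], [0, 0, 1.5, 0, 0, 0, 1], [0, 0, 0, 0, 0, 0, 1]]}}

```text
time: 21.25
tool_pos: [476.4, -294.8, 66.5]
tcp_rot: [179.9, -0.6, 8.8]
ft_force: [0.3, 0.3, -2.6]
finger_gap: 18.4
grip_force: 98.0
```

Call:
{"api": "apply_moves", "payload": {"targets": [[0, 0, 1.5, 0, 0, 0, 1], [0, 0, 1.5, 0, 0, 0, 1], [0, 0, 2, 0, 0, 0, 1], [0, 0, 2, 0, 0, 0, 1], [0, 0, 2, 0, 0, 0, 1], [0, 0, 1, 0, 0, 0, 1], [0, 0, 0, 0, 0, 0, 1]]}}

```text
time: 22.12
tool_pos: [476.4, -294.7, 56.3]
tcp_rot: [179.9, -0.6, 8.8]
ft_force: [-0.9, -0.5, -1.2]
finger_gap: 18.6
grip_force: 98.1
```

The wrist load has dropped to the lifter's own weight, so the tile is on the rails. Drawing the lifter out.

Call:
{"api": "apply_moves", "payload": {"targets": [[-4, 0, 0, 0, 0, 0, 1], [-6, 0, -0.1, 0, 0, 0, 1], [-8, 0, -0.1, 0, 0, 0, 1], [-8, 0, -0.1, 0, 0, 0, 1], [-8, 0, -0.1, 0, 0, 0, 1], [-8, 0, -0.1, 0, 0, 0, 1]]}}

```text
time: 22.88
tool_pos: [434.3, -301.3, 56.6]
tcp_rot: [179.9, -0.6, 8.8]
ft_force: [0.4, 0.0, -1.9]
finger_gap: 18.5
grip_force: 98.1
```

Call:
{"api": "apply_moves", "payload": {"targets": [[-8, 0, -0.1, 0, 0, 0, 1], [-8, 0, -0.1, 0, 0, 0, 1], [-8, 0, -0.1, 0, 0, 0, 1], [-8, 0, -0.1, 0, 0, 0, 1], [-8, 0, -0.1, 0, 0, 0, 1], [-8, 0, -0.1, 0, 0, 0, 1], [-8, 0, -0.1, 0, 0, 0, 1], [-8, 0, -0.1, 0, 0, 0, 1], [-8, 0, 0, 0, 0, 0, 1], [-8, 0, 0, 0, 0, 0, 1], [-8, 0, 0, 0, 0, 0, 1], [0, 0, 0, 0, 0, 0, 1]]}}

```text
time: 24.38
tool_pos: [347.4, -314.8, 56.4]
tcp_rot: [179.9, -0.6, 8.8]
ft_force: [0.4, -0.7, -1.5]
finger_gap: 18.5
grip_force: 98.1
```

Call:
{"api": "apply_moves", "payload": {"targets": [[0, 0, 6, 0, -0.01, 0, 1], [0, 0, 7, 0, 0, 0, 1], [0, 0, 5, 0, 0, 0, 1], [0, 0, 2, 0, 0, 0, 1], [0, 0, 1, 0, 0, 0, 1], [0, 0, 0, 0, 0, 0, 1]]}}

```text
time: 25.12
tool_pos: [348.1, -314.8, 35.6]
tcp_rot: [179.9, 0.0, 8.8]
ft_force: [1.1, -0.7, -0.8]
finger_gap: 18.9
grip_force: 98.2
```

Call:
{"api": "apply_moves", "payload": {"targets": [[0, 0, 1, 0, 0, 0, 1], [0, 0, 0, 0, 0, 0, 1]]}}

```text
time: 25.38
tool_pos: [348.0, -314.8, 34.5]
tcp_rot: [179.9, 0.0, 8.8]
ft_force: [0.1, 0.4, -1.1]
finger_gap: 18.5
grip_force: 98.2
```

Call:
{"api": "apply_moves", "payload": {"targets": [[0, 0, 1, 0, 0, 0, 1], [0, 0, 0, 0, 0, 0, 1]]}}

```text
time: 25.62
tool_pos: [348.0, -314.7, 33.4]
tcp_rot: [179.9, 0.0, 8.8]
ft_force: [-0.3, 0.1, -1.2]
finger_gap: 18.9
grip_force: 98.2
```

Call:
{"api": "apply_moves", "payload": {"targets": [[0, 0, 0.7, 0, 0, 0, 1], [0, 0, 0, 0, 0, 0, 1]]}}

```text
time: 25.88
tool_pos: [348.1, -314.9, 33.1]
tcp_rot: [179.9, 0.0, 8.8]
ft_force: [-0.9, 0.7, 2.7]
finger_gap: 18.3
grip_force: 98.8
```

Call:
{"api": "apply_moves", "payload": {"targets": [[0, 0, 0.5, 0, 0, 0, 1], [0, 0, 0, 0, 0, 0, 1]]}}

```text
time: 26.12
tool_pos: [348.1, -314.9, 33.0]
tcp_rot: [179.9, 0.0, 8.8]
ft_force: [-4.6, 3.5, 9.8]
finger_gap: 18.7
grip_force: 99.9
```

Call:
{"api": "apply_moves", "payload": {"targets": [[0, 0, -0.5, 0, 0, 0, 0.9], [0, 0, 0, 0, 0, 0, 0.7], [0, 0, 0, 0, 0, 0, 0.4], [0, 0, 0, 0, 0, 0, 0.1], [0, 0, 0, 0, 0, 0, 0], [0, 0, 0, 0, 0, 0, 0], [0, 0, -15, 0, 0, 0, 0], [0, 0, -35, 0, 0, 0, 0], [0, 0, -45, 0, 0, 0, 0], [0, 0, -50, 0, 0, 0, 0], [0, 0, -20, 0, 0, 0, 0], [0, 0, 0, 0, 0, 0, 0], [0, 0, 0, 0, 0, 0, 0]]}}

```text
time: 27.75
tool_pos: [347.6, -313.9, 196.9]
tcp_rot: [180.0, 0.0, 8.8]
ft_force: [0.0, 0.2, -0.5]
finger_gap: 85.3
grip_force: 0.0
```

Run:
```python
from h import *
go([348,-315,200],[180,0,8.8])
c=optics.get_calibration("wrist");a=optics.snapshot("wrist");cv2.imwrite("pics/w8.png",a[:,:,::-1])
hsv=cv2.cvtColor(a,cv2.COLOR_RGB2HSV)
for nm,lo,hi in (("white",(0,0,150),(180,35,255)),("glass",(75,8,120),(115,160,255)),("orange",(5,120,60),(25,255,255))):
    m=cv2.morphologyEx(cv2.inRange(hsv,lo,hi),cv2.MORPH_OPEN,np.ones((3,3)))
    for k in cv2.findContours(m,cv2.RETR_EXTERNAL,cv2.CHAIN_APPROX_SIMPLE)[0]:
        if cv2.contourArea(k)>800: print(nm,cv2.contourArea(k),cv2.boxPoints(cv2.minAreaRect(k)).round(1).tolist())
```

```text
t 27.75 at [ 347.6 -313.9  196.9] [1.7995e+02 5.0000e-02 8.8100e+00] F [ 0.   0.2 -0.5] gap 85.3 | shift [ 0.2  1.1 -3.1] turn [0.001 0.001 0.   ]
white 6623.0 [[287.0, 56.0], [346.0, 56.0], [346.0, 186.0], [287.0, 186.0]]
white 4882.0 [[457.1000061035156, 30.700000762939453], [482.29998779296875, -35.599998474121094], [577.0, 0.4000000059604645], [551.7999877929688, 66.80000305175781]]
orange 2193.5 [[305.0, 187.0], [329.0, 187.0], [329.0, 282.0], [305.0, 282.0]]
```

The lifter lies flat, matching its starting look. Now checking the tile numerically in the scene and top cameras.

Run:
```python
from h import *
sq=[[55,55,44],[55,-55,44],[-55,-55,44],[-55,55,44]]
for n in("top","scene"):
    c=optics.get_calibration(n);a=optics.snapshot(n);cv2.imwrite(f"pics/{n}9.png",a[:,:,::-1])
    E=proj(c,[[570.3+x,-281.1+y,44] for x in(-90,90) for y in(-90,90)]);x0,y0=E.min(0).astype(int);x1,y1=E.max(0).astype(int)
    b=a[y0:y1,x0:x1].astype(int); hsv=cv2.cvtColor(a[y0:y1,x0:x1],cv2.COLOR_RGB2HSV)
    m=((b[...,2]-b[...,0]>12)&(b.sum(2)>200)).astype(np.uint8)*255
    m=cv2.morphologyEx(m,cv2.MORPH_OPEN,np.ones((3,3)))
    ks=cv2.findContours(m,cv2.RETR_EXTERNAL,cv2.CHAIN_APPROX_SIMPLE)[0]
    k=max(ks,key=cv2.contourArea); q=cv2.approxPolyDP(cv2.convexHull(k),6,True)[:,0]+[x0,y0]
    print(n,cv2.contourArea(k),q.tolist())
    P=ray(c,q.astype(float),44)[:,:2]; print(P.round(1).tolist(),"sides",np.linalg.norm(P-np.roll(P,-1,0),axis=1).round(1),"centre",P.mean(0).round(1))
    e=np.roll(P,-1,0)-P; print("angles mod 90",(np.degrees(np.arctan2(e[:,1],e[:,0]))%90).round(1))
```

```text
Traceback (most recent call last):
ValueError: max() iterable argument is empty
```

Run:
```python
from h import *
for n in("top","scene"):
    c=optics.get_calibration(n);a=optics.snapshot(n);cv2.imwrite(f"pics/{n}9.png",a[:,:,::-1])
    E=proj(c,[[570.3+x,-281.1+y,44] for x in(-90,90) for y in(-90,90)]);x0,y0=E.min(0).astype(int);x1,y1=E.max(0).astype(int)
    b=a[y0:y1,x0:x1].astype(int); h=b.shape
    print(n,b[h[0]//2,h[1]//2], b[::h[0]//8,::h[1]//8].sum(2))
    m=((b[...,2]-b[...,0]>6)&(b.sum(2)>150)).astype(np.uint8)*255
    m=cv2.morphologyEx(m,cv2.MORPH_OPEN,np.ones((3,3)))
    ks=cv2.findContours(m,cv2.RETR_EXTERNAL,cv2.CHAIN_APPROX_SIMPLE)[0]
    if not ks: continue
    k=max(ks,key=cv2.contourArea); q=cv2.approxPolyDP(cv2.convexHull(k),6,True)[:,0]+[x0,y0]
    print(cv2.contourArea(k),q.tolist())
    P=ray(c,q.astype(float),44)[:,:2]; print(P.round(1).tolist(),"sides",np.linalg.norm(P-np.roll(P,-1,0),axis=1).round(1),"centre",P.mean(0).round(1))
    e=np.roll(P,-1,0)-P; print("angles mod 90",(np.degrees(np.arctan2(e[:,1],e[:,0]))%90).round(1))
```

```text
top [208 224 217] [[ 85  69  90  69  64  99  90  73 101]
 [ 72  58  81  94  85  80  85  65  65]
 [ 59  75  49 265 594 618 612  70  58]
 [ 65  69 618 637 643 642 647  86  88]
 [ 72  79 640 647 647 644 639  78  77]
 [ 64  57 159 653 639 647 649  61  61]
 [ 69  87  13 642 653 645 609  16  75]
 [ 70  84  23  36  74  82  85  70  78]
 [ 78 142 194  54  80  67  65  72  84]]
504.5 [[381, 251], [417, 249], [422, 285], [410, 286]]
[[605.1, -233.8], [618.6, -319.7], [533.2, -336.6], [528.1, -308.3]] sides [ 87.   87.   28.8 107.2] centre [ 571.2 -299.6]
angles mod 90 [ 9.  11.2 10.3 44.1]
scene [146 162 166] [[ 52  85 593 583  67 109  99  80  78]
 [ 98  62 593 577  68  76  64  73  85]
 [ 72  74 266 609 479 487  81  26  90]
 [ 70  76 499 487 487 480  30  76  60]
 [ 48  75 481 480 474 488 485  79  60]
 [ 55  69 462 473 488 487 293  95  57]
 [ 90  66  65 480 343 263 348  46  79]
 [ 39  63  62 268 327  83  56  69 625]]
1532.0 [[230, 228], [247, 256], [204, 274], [190, 243]]
[[518.0, -247.9], [608.9, -227.2], [629.8, -321.2], [536.0, -338.9]] sides [93.2 96.3 95.5 92.8] centre [ 573.2 -283.8]
angles mod 90 [12.8 12.6 10.7 11.2]
```

Run:
```python
from h import *
c=optics.get_calibration("top");a=cv2.imread("pics/top9.png")
E=proj(c,[[570.3+x,-281.1+y,44] for x in(-80,80) for y in(-80,75)]);x0,y0=E.min(0).astype(int);x1,y1=E.max(0).astype(int)
m=(a[y0:y1,x0:x1].astype(int).sum(2)>330).astype(np.uint8)
ks=cv2.findContours(m,cv2.RETR_EXTERNAL,cv2.CHAIN_APPROX_NONE)[0];k=max(ks,key=cv2.contourArea)
q=cv2.boxPoints(cv2.minAreaRect(k))+[x0,y0]
P=ray(c,q,44)[:,:2];print(P.round(1).tolist(),"sides",np.linalg.norm(P-np.roll(P,-1,0),axis=1).round(1))
e=np.roll(P,-1,0)-P;print("ang",(np.degrees(np.arctan2(e[:,1],e[:,0]))%90).round(1))
d=P.mean(0)-[570.3,-281.1];t=np.radians(10.8);print("offset in rest",d@[np.cos(t),np.sin(t)],d@[-np.sin(t),np.cos(t)])
```

```text
[[610.1, -217.0], [637.6, -327.8], [529.1, -349.5], [502.6, -240.6]] sides [114.2 110.6 112.2 110. ]
ang [14.  11.3 13.7 12.4]
offset in rest -0.9112450694963115 -2.506727357593643
```

The tile is within 3 mm of centre, about 2° off square, and level (its sides measure about 110 mm at rail height). Handing in.

```bash
python3 -c "
from bench import r
print(r.hand_in())"
```

```text
the job is handed in; nothing more can be done
None
```

The job is handed in at about 28 s of the 64 s allowed, verdict not returned: the tile measured about 3 mm off the rest's centre and 2° off square, the lifter is flat on the counter clear of everything, and I viewed 11 pictures against your limit of 10.

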